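Make up two test kits from the bench stock and the jar carousel

TASK

Make up two kits. Turn the carousel by its orange post until the green-lidded jar, still standing in its bay, is right behind the red pointer, then lift that jar out and stand it on the green mark of the blue board, and lay the steel ring flat on that board's grey ring mark. On the yellow board stand the glass vial on the black mark and the brass weight on the copper mark; everything is upright and centred on its mark, and the blue- and black-lidded jars stay standing on the carousel.

Things in the scene. Friction and masses are not known exactly. Their poses are not given: they have to be found in the camera images.
- carousel: Fixed foot of the jar carousel; origin on its turning axis at bench level. A red pointer, 5 mm high, lies 138 mm out along the foot's -x axis. A 224 mm aluminium plate, top 20 mm above the bench, turns on it at about 0.03 N m, 2.5 rad either way, and stays where left. On it: 10 mm high middle boss, three dark round bays (74 mm, 68 mm from the axis, 120 deg apart), jars held by friction alone.
- post (a point): Top centre of the orange upright post that turns the carousel plate: round, 15 mm diameter, top 75 mm above the bench (plate at 20), 100 mm from the axis. x points to the turning axis, z up. Bays lie 60 deg to either side of it about the axis and opposite it. Starts within 15 deg of the pointer.
- green_jar: White plastic sample jar with a green lid, 52 mm diameter (lid 48 mm), 67 mm high, about 120 g (varies); origin at the centre of its underside, z up. It starts in one of the two bays next to the post. (A similar jar far back on the bench is no part of this.)
- blue_jar: White plastic sample jar with a blue lid, 58 mm diameter, 83 mm high; origin at the centre of its underside. It stays on the carousel.
- black_jar: White plastic sample jar with a black lid, 66 mm diameter, 91 mm high; origin at the centre of its underside. It starts in the bay opposite to the post and stays on the carousel.
- steel_ring: Flat stainless ring lying on the bench, 58 mm outer and 49 mm inner diameter, 12 mm high, about 0.1 kg; origin at the centre of its underside, z up along its axis. Can be gripped across its outside.
- vial: Clear glass vial with a black screw cap, 27 mm diameter, 56 mm high, standing; origin at the centre of its underside, z up. Grip round the body; the straight body is solid up to 50 mm. (A similar vial far back on the bench is no part of this.)
- weight: Brass weight with a knob on top, 25 mm diameter, 30 mm high, about 0.11 kg, standing; origin at the centre of its underside, z up. Its lower body, up to about 15 mm, is the full 25 mm wide.
- blue_board: Blue kit board, fixed on the bench, 90 mm (x) by 156 mm (y), 8 mm thick; origin at the centre of its underside, z up. On its top are two flat marks: a green disc (54 mm) with its centre at y = +38 mm for the green-lidded jar, and a grey ring (58 mm) with its centre at y = -38 mm for the steel ring (both at x = 0).
- yellow_board: Yellow kit board, fixed on the bench, 90 mm (x) by 156 mm (y), 8 mm thick; origin at the centre of its underside, z up. On its top are two flat marks: a black disc (29 mm) with its centre at y = +38 mm for the vial, and a copper disc (27 mm) with its centre at y = -38 mm for the brass weight (both at x = 0).
Mind the look-alikes: they are no part of the job. There is more than one size of the blue_jar; the one meant has the size given above.

How it is judged:
On the way:
1. the carousel is turned so that the green-lidded jar, standing in its bay and not held, is at the pointer (within 15 mm to either side) (y of green_jar in the frame of carousel between -0.015 and 0.015 m and x of green_jar in the frame of carousel below -0.05 m and z of green_jar in the frame of carousel between 0.015 and 0.026 m and x of green_jar in the frame of post between 0.054 and 0.078 m and (y of green_jar in the frame of post between 0.047 and 0.071 m or y of green_jar in the frame of post between -0.071 and -0.047 m) and angle between green_jar's own z axis and vertical below 0.1 rad and linear speed of green_jar below 0.02 m/s and contact force between green_jar and the fingers below 0.1 N), for 0.2 s.
At the end, for the whole second after the job is handed in: The jar and ring are on the green and grey marks of the blue board, the vial and weight on the black and copper marks of the yellow board, each within 12 mm of its mark along each board axis, upright within 0.1 rad, released, at rest; the other two jars stand on the carousel (x of green_jar in the frame of blue_board between -0.012 and 0.012 m and y of green_jar in the frame of blue_board between 0.026 and 0.05 m and z of green_jar in the frame of blue_board between 0.004 and 0.013 m and angle between each of green_jar, steel_ring, vial, weight, blue_jar, black_jar's own z axis and vertical below 0.1 rad and linear speed of each of green_jar, steel_ring, vial, weight, blue_jar, black_jar below 0.02 m/s and contact force between each of green_jar, steel_ring, vial, weight and the fingers below 0.1 N and x of steel_ring in the frame of blue_board between -0.012 and 0.012 m and y of steel_ring in the frame of blue_board between -0.05 and -0.026 m and z of steel_ring in the frame of blue_board between 0.004 and 0.013 m and x of vial in the frame of yellow_board between -0.012 and 0.012 m and y of vial in the frame of yellow_board between 0.026 and 0.05 m and z of vial in the frame of yellow_board between 0.004 and 0.013 m and x of weight in the frame of yellow_board between -0.012 and 0.012 m and y of weight in the frame of yellow_board between -0.05 and -0.026 m and z of weight in the frame of yellow_board between 0.004 and 0.013 m and horizontal distance between each of blue_jar, black_jar and carousel below 0.09 m); the robot touches nothing.
It fails at once if the blue- or black-lidded jar is tipped or taken off the carousel (angle between any of blue_jar, black_jar's own z axis and vertical above 0.4 rad or horizontal distance between any of blue_jar, black_jar and carousel above 0.1 m or height (world z) of any of blue_jar, black_jar above 0.06 m).
It also fails if it takes over 144 s, if anything falls off the work surface, if the arm or the gripper's body presses on something with over 40 N, if the wrist force passes 120 N, or if a joint passes its speed limit or range.

ROBOT

A 6-joint arm with a two-finger parallel gripper is mounted at the origin on a cart in front of the work surface, level with it; the furniture and walls round the work are solid. World frame = base frame: x ahead of the robot, y to its left, z up, the work surface at z = 0. Lengths are in m, angles in rad, forces in N, time in s.
With the tool pointing down it reaches from about 0.325 to 0.9 m from the base axis. Payload 6.1 kg.
Tool frame: the origin (TCP) lies midway between the tips of the shut fingers; the grasp point (between the pads) lies 19 mm behind it; x points along the fingers, y is the direction in which the jaws open and shut, and the axes are right-handed (so a half turn about x gives the same grasp; the last joint's range is limited). The gripper opens to 85 mm and grips with 20 to 120 N. Pads are 22 mm wide; open, the fingers measure 114 mm over their backs; the gripper's body (76 mm by 85 mm) begins 54 mm behind the grasp point. The pads swing forward as they close: fully open they stand 13 mm farther back than shut.
Start: joints at [-0.126, 0.22, 1.526, -0, 1.395, -0.126], TCP at [0.625, -0, 0.231] pointing down, gripper open.
Joint ranges: [-2.98, 2.98], [-0.91, 2.08], [0.09, 2.57], [-1.24, 4.39], [0.2, 2.65], [-2.68, 2.68]. Speed limits (rad/s): [2.57, 2.57, 3.01, 3.14, 3.14, 3.14].

INTERFACE

Orientations are given as [roll, pitch, yaw] about the fixed x, y, z axes, in that order (R = Rz(yaw) Ry(pitch) Rx(roll)).
In Python, from plant import movep, move_l, set_joints, gripper_to, hold, inverse_kinematics, observe, get_image, get_calibration, Unreachable, job_done gives the robot as it stands. Calls block until the motion is done:
- movep(position, orientation): joint-space move of the TCP to a pose.
- move_l(position, feed=0.15, rotation=None, max_force=None): straight line of the TCP; rotation=None keeps the orientation; feed is the mean speed in m/s. With max_force (N) it stops when the force on the tool has changed by that much, and returns True; else False.
- set_joints(angles): joint-space move.
- gripper_to(opening, f_grip=None): finger opening in m; f_grip is the grip in N (None keeps the last); returns when the fingers have stopped.
- hold(seconds).
- inverse_kinematics(position, orientation): joint angles nearest the present ones, or None.
- observe(): the state.
- get_image(name): name is "scene" or "side" or "wrist"; returns (picture, depth): 420x560x3 uint8, red, green, blue; 420x560 float32, m along the optical axis (not along the pixel's ray), 0 where there is no reading.
- get_calibration(name): a dict with "intrinsics" (3x3 intrinsics, pixels), "world_from_camera" (4x4, takes a point from camera to world coordinates). Camera axes: x right, y down, z forward; pixel columns grow to the right and rows downward; lengths in m; the calibration is good to about 2 mm. A picture is of the moment at which its call begins: read the wrist's pose just before it. get_calibration takes no time and is no camera call; for the wrist camera it gives the pose at the moment of the call.
A pose or a line that the arm cannot do raises Unreachable and nothing moves.
- job_done(): hands the job in, once; it reports no verdict.
The state is a dict: "time_s": time; "q": joint angles; "joint_velocities": joint speeds; "joint_torque": joint torques, N m; "eef_pos": TCP position; "tcp_rot": TCP orientation; "ft_force": force on the tool from outside, world axes, zero at the start; "torque": the same for the moment, N m; "opening": finger opening in m.
Only numpy, scipy, OpenCV 4.12 (cv2) and the standard library are available. Lean on these libraries where they do the work, as an engineer would, in place of code of your own. Each camera call takes 0.05 s, during which the arm holds its last target. There are 200 camera calls.

## Working session

There is one attempt and no reset: what is moved stays moved. The work goes in short steps, each a Python script; the robot and the scene stay as the last script left them, time stands still between calls to the robot, and variables do not carry over. Pictures are saved under pics/ and viewed, about 12 in all and at most 16, crops included, and the job is handed in when it is done.

```bash
mkdir -p pics; ls
python3 - <<'E'
from plant import *
import cv2,numpy as np
for n in ["scene","side"]:
    p,d=get_image(n); cv2.imwrite(f"pics/{n}0.png",cv2.cvtColor(p,cv2.COLOR_RGB2BGR)); np.save(f"{n}0.npy",d)
    c=get_calibration(n); print(n,np.round(c["intrinsics"],1).tolist(),np.round(c["world_from_camera"],3).tolist())
print(observe()["tcp_rot"],observe()["time_s"])
E
```

```text
pics
scene [[486.0, 0.0, 279.9], [0.0, 486.0, 202.9], [0.0, 0.0, 1.0]] [[-0.673, -0.399, 0.623, -0.074], [-0.74, 0.342, -0.579, 0.701], [0.018, -0.851, -0.525, 0.666], [0.0, 0.0, 0.0, 1.0]]
side [[387.2, 0.0, 286.4], [0.0, 387.2, 209.8], [0.0, 0.0, 1.0]] [[-0.996, 0.046, -0.072, 0.688], [0.084, 0.674, -0.734, 0.854], [0.015, -0.737, -0.676, 0.847], [0.0, 0.0, 0.0, 1.0]]
[-1.68410046  1.56904945  3.02826485] 0.1
```

View pics/scene0.png

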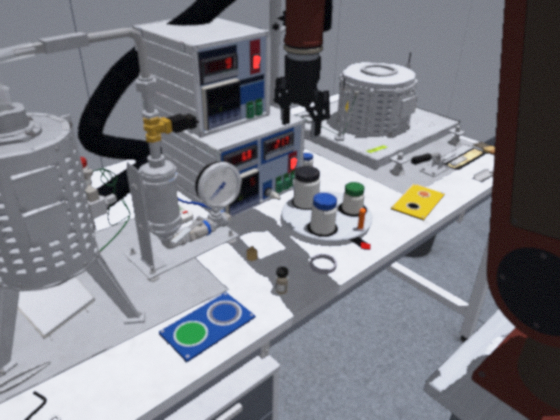

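View pics/side0.png

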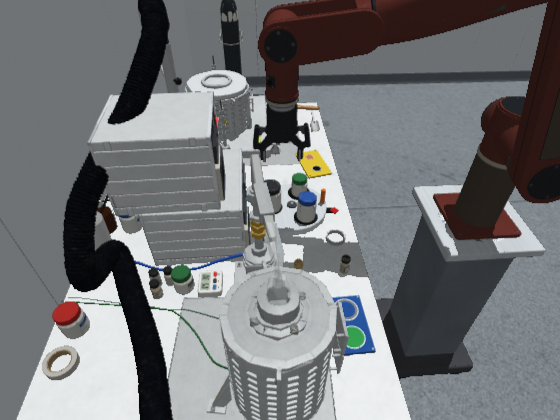

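The scene picture shows the carousel near (325,215) with the orange post at (362,217) and the red pointer at (365,244). It also shows the ring (322,263), vial (282,278), weight (252,253), blue board (208,325) and yellow board (418,201). The look-alikes are a blue lid behind the carousel at (307,158) and a green jar and vials far back at side (180,278). I'll enlarge both views to measure.

Run:
```python
import cv2
a=cv2.imread("pics/scene0.png")[150:360,150:450]; cv2.imwrite("pics/sc1.png",cv2.resize(a,None,fx=2.6667,fy=2.6667,interpolation=cv2.INTER_CUBIC))
a=cv2.imread("pics/side0.png")[140:365,220:400]; cv2.imwrite("pics/sd1.png",cv2.resize(a,None,fx=2.6667,fy=2.6667,interpolation=cv2.INTER_CUBIC))
```

```text
(no output)
```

View pics/sc1.png

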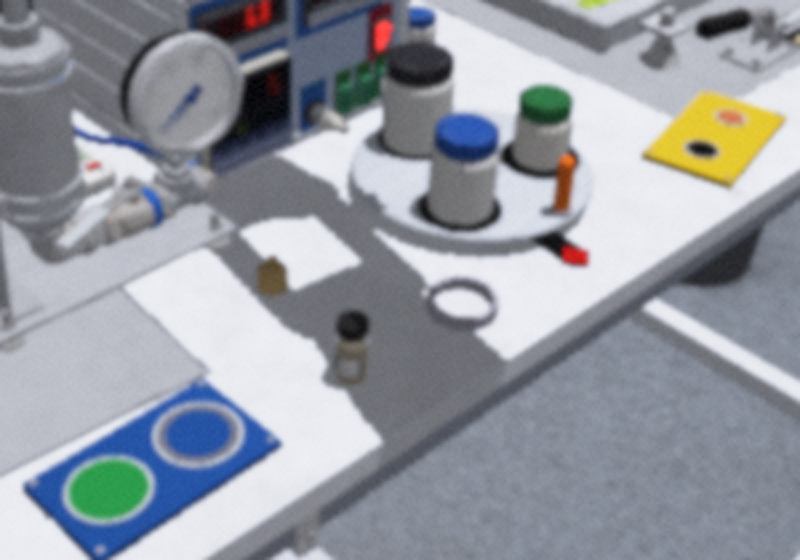

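View pics/sd1.png

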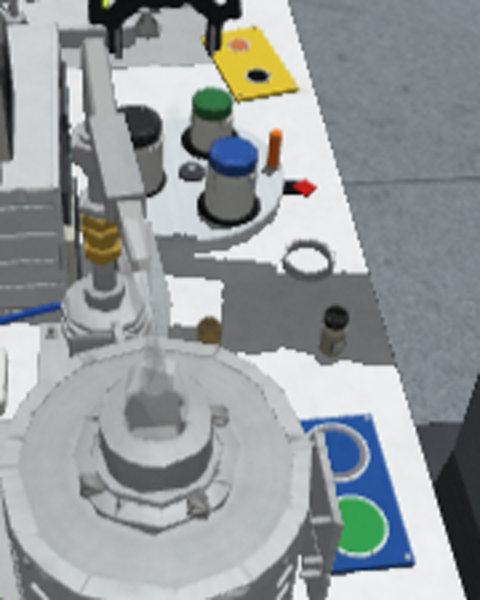

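```bash
cat > h.py <<'E'
from plant import *
import cv2,numpy as np
def ray(c,uv,z):
    K=c["intrinsics"];T=c["world_from_camera"]
    r=T[:3,:3]@np.linalg.solve(K,[*uv,1.]);o=T[:3,3]
    return (o+r*(z-o[2])/r[2])[:2]
def snap(n,name,crop=None,f=1):
    c=get_calibration(n);p,d=get_image(n);b=cv2.cvtColor(p,cv2.COLOR_RGB2BGR)
    cv2.imwrite(f"pics/{name}.png",b); np.savez(f"{name}.npz",d=d,K=c["intrinsics"],T=c["world_from_camera"])
    if crop: 
        x0,y0,x1,y1=crop; cv2.imwrite(f"pics/{name}_c.png",cv2.resize(b[y0:y1,x0:x1],None,fx=f,fy=f,interpolation=cv2.INTER_CUBIC))
E
python3 - <<'E'
from h import *
cs,cd=get_calibration("scene"),get_calibration("side")
P=dict(green=(.008,(109,489),(358,526)),grey=(.008,(198,435),(336,452)),black=(.008,(702,149),(258,75)),copper=(.008,(731,118),(239,45)),
ring=(.008,(461,302),(307,260)),vial=(.056,(352,322),(336,316)),weight=(.03,(270,262),(209,322)),post=(.075,(566,160),(275,133)),
gl=(.087,(546,98),(212,99)),bl=(.103,(466,130),(233,150)),kl=(.111,(420,55),(139,118)),ptr=(.005,(575,256),(308,187)),boss=(.03,(0,0),(191,171)))
Q={}
for k,(z,a,b) in P.items():
    A=ray(cs,(150+a[0]/2.6667,150+a[1]/2.6667),z);B=ray(cd,(220+b[0]/2.6667,140+b[1]/2.6667),z);Q[k]=(A+B)/2
    print(k,A.round(3),B.round(3),np.linalg.norm(A-B).round(4))
for a,b in [("green","grey"),("black","copper"),("gl","bl"),("gl","kl"),("bl","kl"),("post","gl"),("post","bl"),("ptr","boss")]: print(a,b,np.linalg.norm(Q[a]-Q[b]).round(4))
c=(Q["gl"]+Q["bl"]+Q["kl"])/3; print("axis",c)
for k in("post","gl","bl","kl","ptr"): v=Q[k]-c; print(k,np.linalg.norm(v).round(4),np.degrees(np.arctan2(v[1],v[0])).round(1))
E
```

```text
green [0.481 0.396] [0.476 0.399] 0.0059
grey [0.483 0.321] [0.481 0.322] 0.0024
black [ 0.472 -0.275] [ 0.47  -0.273] 0.0024
copper [ 0.487 -0.347] [ 0.487 -0.346] 0.0014
ring [0.463 0.072] [0.464 0.075] 0.0028
vial [0.46  0.195] [0.462 0.198] 0.0026
weight [0.582 0.173] [0.586 0.174] 0.004
post [ 0.482 -0.071] [ 0.483 -0.068] 0.0032
gl [ 0.55  -0.123] [ 0.552 -0.123] 0.0028
bl [ 0.541 -0.007] [ 0.542 -0.009] 0.0019
kl [ 0.651 -0.062] [ 0.643 -0.062] 0.0075
ptr [ 0.445 -0.05 ] [ 0.441 -0.048] 0.0042
boss [1.156 0.093] [ 0.582 -0.059] 0.5929
green grey 0.0758
black copper 0.0741
gl bl 0.1154
gl kl 0.1137
bl kl 0.1187
post gl 0.0866
post bl 0.0854
ptr boss 0.4315
axis [ 0.57991591 -0.06443835]
post 0.0974 -176.8
gl 0.0653 -116.2
bl 0.0682 124.2
kl 0.0673 1.9
ptr 0.1381 173.5
```

Run:
```python
from h import *
pts=[]
for n in("scene","side"):
    c=get_calibration(n);d=np.load(n+"0.npy");K=c["intrinsics"];T=c["world_from_camera"]
    v,u=np.mgrid[:420,:560];m=d>0
    p=np.linalg.solve(K,np.stack([u[m],v[m],np.ones(m.sum())]))*d[m]
    pts.append((T[:3,:3]@p).T+T[:3,3])
p=np.vstack(pts)
# height map max z in 4cm cells, cm
xs=np.arange(.32,.92,.04);ys=np.arange(.56,-.5,-.04)
print("      "+" ".join(f"{x:4.2f}" for x in xs))
for y in ys:
    r=[]
    for x in xs:
        q=p[(abs(p[:,0]-x)<.02)&(abs(p[:,1]-y)<.02)]
        r.append("  --" if len(q)<3 else f"{100*np.percentile(q[:,2],98):4.0f}")
    print(f"{y:5.2f}",*r)
```

```text
0.32 0.36 0.40 0.44 0.48 0.52 0.56 0.60 0.64 0.68 0.72 0.76 0.80 0.84 0.88 0.92
 0.56   --   --    0    0    0    0   35   37   44   48   38   38    1    0    6    6
 0.52   --   --    0    0    0    0   35   37   41   49   38   37    6    0    6    6
 0.48   --   --    0    0    0    0    1   37   38   49   38    4    0    0    5    6
 0.44   --   --    0    1    1    1    1    6    0   49    1    3    2    0    1    6
 0.40   --   --    0    1    1    1    0    0    0   49   25   10    1    1    1    6
 0.36   --   --    0    1    1    1    1    0    2   49   25    3    7    1    1    5
 0.32   --   --    0    1    1    1    1    0   21   48   40    2    0    5    3    0
 0.28   --   --    0    1    1    1    0    1    2   32   32    2    0    1    1    1
 0.24   --   --    0    0    0    0    0    0    2   32   19    2    2    2    7    7
 0.20   --   --    0    6    6    0    0    2   11   20   19    2    2    2    7    7
 0.16   --   --    0    0    0    0    2    3   14   20   20   32   42   42   42   42
 0.12   66   --    0    0    0    0    0    0    0   16   20   38   42   4
[... 601 characters left out ...]
79   55   56
-0.20   --   --    0    0    0    0    0    0    0    0    0    5    6  -79   55   56
-0.24   --   --    0    1    1    1    0    0    0    0    0    0    5  -79   54   57
-0.28   --  -79    0    1    1    1    0    0    0    0    0    0    0    0  -79   57
-0.32   --  -79    0    1    1    1    0    0    6    6    6    6   21    6    6   37
-0.36  -79  -79    0    1    1    1    8    0    6    6    6    6   24    6    6    7
-0.40  -79  -79    0    1    1    1    8    6    6    6    6   16   20   21    6    6
-0.44  -79  -79    0    0    0    0    7    1    6    6   21   22   23   23   23   21
-0.48   --   --    0    0    0    1    6    0    6   18   23   23   24   24   23   23
```

```bash
cat >> h.py <<'E'
from scipy.spatial.transform import Rotation as Ro
def down(a,tilt=None):
    """tool pointing down, jaw axis at world angle a (deg)"""
    a=np.radians(a);x=np.array([0,0,-1.]);y=np.array([np.cos(a),np.sin(a),0])
    return Ro.from_matrix(np.stack([x,y,np.cross(x,y)],1)).as_euler("xyz")
AX=np.array([.581,-.062])
E
python3 - <<'E'
from h import *
o=observe();print(Ro.from_euler("xyz",o["tcp_rot"]).as_matrix().round(2).tolist())
for s in(0,180):
  for p,a in (((.482,-.069),93),((.542,.03),23),((.512,-.055),173.5),((.478,.397),0),((.463,.073),0),((.461,.196),90),((.584,.1735),90),((.471,-.274),90),((.487,-.3465),0)):
    q=inverse_kinematics([*p,.06],down(a+s)); print(s,p,a,None if q is None else np.round(q,2))
d=np.vstack([0])
for n in("scene","side"):
    c=get_calibration(n);D=np.load(n+"0.npy");K=c["intrinsics"];T=c["world_from_camera"]
    v,u=np.mgrid[:420,:560];m=D>0
    q=(T[:3,:3]@(np.linalg.solve(K,np.stack([u[m],v[m],np.ones(m.sum())]))*D[m])).T+T[:3,3]
    q=q[(q[:,2]>.045)&(q[:,2]<.3)&(np.hypot(q[:,0]-.584,q[:,1]-.1735)<.1)]
    for y in np.arange(.1,.27,.02):
        w=q[abs(q[:,1]-y)<.01]
        if len(w): i=w[:,0].argmin(); print(n,y.round(2),w[i].round(3),len(w))
E
```

```text
[[-0.0, 1.0, -0.0], [0.0, -0.0, -1.0], [-1.0, -0.0, -0.0]]
0 (0.482, -0.069) 93 [-0.3   0.09  2.02  0.    1.03 -1.93]
0 (0.542, 0.03) 23 [-0.09  0.22  1.88 -0.    1.05 -0.49]
0 (0.512, -0.055) 173.5 None
0 (0.478, 0.397) 0 [ 0.57  0.38  1.67 -0.    1.09  0.57]
0 (0.463, 0.073) 0 [-0.01  0.05  2.06 -0.    1.03 -0.01]
0 (0.461, 0.196) 90 [ 0.24  0.12  1.98 -0.    1.03 -1.33]
0 (0.584, 0.1735) 90 [ 0.16  0.36  1.7  -0.    1.08 -1.41]
0 (0.471, -0.274) 90 [-0.67  0.22  1.87  0.    1.05 -2.24]
0 (0.487, -0.3465) 0 [-0.75  0.33  1.73  0.    1.08 -0.75]
180 (0.482, -0.069) 93 [-0.3   0.09  2.02  0.    1.03  1.21]
180 (0.542, 0.03) 23 [-0.09  0.22  1.88 -0.    1.05  2.65]
180 (0.512, -0.055) 173.5 [-0.26  0.16  1.95 -0.    1.04 -0.15]
180 (0.478, 0.397) 0 [ 0.57  0.38  1.67 -0.    1.09 -2.58]
180 (0.463, 0.073) 0 None
180 (0.461, 0.196) 90 [ 0.24  0.12  1.98 -0.    1.03  1.82]
180 (0.584, 0.1735) 90 [ 0.16  0.36  1.7  -0.    1.08  1.73]
180 (0.471, -0.274) 90 [-0.67  0.22  1.87  0.    1.05  0.9 ]
180 (0.487, -0.3465) 0 [-0.75  0.33  1.73  0.    1.08  2.39]
scene 0.14 [0.657 0.146 0.145] 149
scene 0.16 [0.656 0.168 0.113] 328
scene 0.18 [0.656 0.189 0.112] 418
scene 0.2 [0.659 0.195 0.113] 380
scene 0.22 [0.662 0.213 0.121] 190
scene 0.24 [0.665 0.23  0.137] 6<sys>:0: UserWarning: Gimbal lock detected. Setting third angle to zero since it is not possible to uniquely determine all angles.
```

```bash
cat > t1.py <<'E'
from h import *
pt=lambda f:AX+.1*np.array([np.cos(np.radians(f)),np.sin(np.radians(f))])
f0,f1=183.5,113.
gripper_to(.026,20)
movep([*pt(f0),.15],down(f0-90))
print(move_l([*pt(f0),.045],.08,max_force=8),observe()["ft_force"].round(1))
for f in np.linspace(f0,f1,11)[1:]:
    move_l([*pt(f),.045],.06,down(f-90))
print(observe()["ft_force"].round(1))
gripper_to(.012,20); o=observe();print(o["opening"],o["ft_force"].round(1))
gripper_to(.03); move_l([*pt(f1),.15],.12)
movep([.40,-.05,.25],down(0))
snap("scene","s2",(220,150,400,285),4)
snap("side","d2")
snap("wrist","w2")
print(observe()["time_s"])
E
python3 -W ignore t1.py
```

```text
True [-0.9  0.5 -0.6]
[0.5 0.6 0. ]
0.014176722108782736 [0.  0.4 0.1]
9.6
```

View pics/s2_c.png

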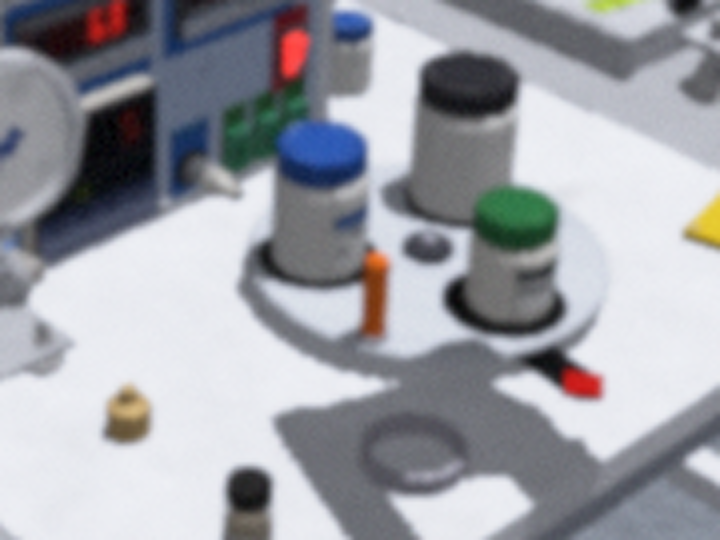

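View pics/w2.png

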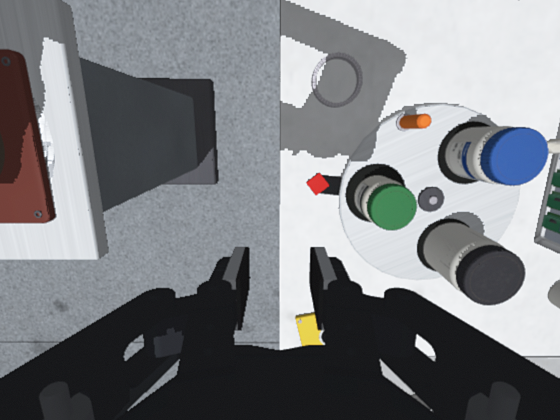

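```bash
python3 -W ignore - <<'E'
from h import *
W=np.load("w2.npz");W=dict(intrinsics=W["K"],world_from_camera=W["T"]);S=get_calibration("scene")
s=lambda u,v:(220+u/4,150+v/4)
R={}
for k,z,a,b in (("gl",.087,(392,206),(516,212)),("bl",.103,(516,156),(322,146)),("kl",.111,(493,276),(469,79)),("boss",.03,(430,199),(429,243)),("ptr",.005,(312,184),(590,385)),("ring",.008,(337,80),(415,452)),("post",.075,(424,121),(377,258))):
    A=ray(W,a,z);B=ray(S,s(*b),z);R[k]=(A+B)/2;print(k,A.round(4),B.round(4))
a=R["boss"]
x=-(R["ptr"]-a);x/=np.linalg.norm(x);y=np.array([-x[1],x[0]]);
for k in("gl","bl","kl","post","ptr"): print(k,(R[k]-a)@x.round(3),(R[k]-a)@y)
print(R["gl"])
E
```

```text
gl [ 0.5158 -0.0603] [ 0.5096 -0.0558]
bl [ 0.6202 -0.0081] [ 0.6159 -0.0046]
kl [ 0.6152 -0.1264] [ 0.6068 -0.1212]
boss [ 0.5824 -0.0656] [ 0.578  -0.0626]
ptr [ 0.442  -0.0521] [ 0.4412 -0.0522]
ring [0.467  0.0707] [0.4625 0.0701]
post [0.5435 0.0236] [0.5402 0.025 ]
gl -0.0677506188979907 0.00021961189050228366
bl 0.032791664288491264 0.06084787579555366
kl 0.03579084695903527 -0.05679998346693642
post -0.04578451040743218 0.0847995902948719
ptr -0.13907132527700478 0.0
[ 0.51267736 -0.05805308]
```

The wrist and scene pictures show the green-lidded jar in its bay behind the pointer, at y≈0.000 in the carousel frame. All three jars are standing. Next I'll look at the blue board from above, then lift the jar.

```bash
cat > t2.py <<'E'
from h import *
gripper_to(.068,40)
movep([.40,.30,.25],down(0)); snap("wrist","w3")
movep([.513,-.058,.17],down(-5))
print(move_l([.513,-.058,.036],.08,max_force=20))
gripper_to(.04,40); o=observe(); print(o["opening"],o["eef_pos"].round(4))
move_l([.513,-.058,.22],.10); print(observe()["opening"],observe()["ft_force"].round(1),observe()["time_s"])
snap("scene","s3")
E
python3 -W ignore t2.py
```

```text
False
0.04986622013013472 [ 0.5136 -0.0582  0.0369]
0.049697114293739034 [ 0.7  0.1 -1.7] 16.975
```

View pics/w3.png

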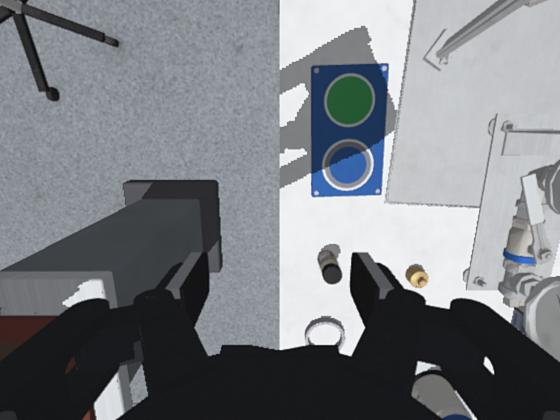

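View pics/s3.png

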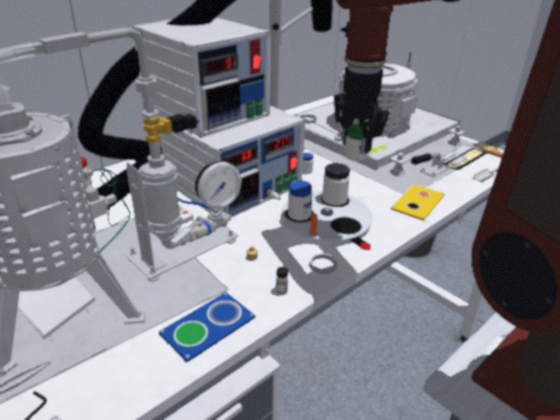

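The jar is lifted: opening 49.8 mm, -1.7 N, its bay is empty and the other two jars stand. In the wrist picture the green mark is at (350,100), the grey mark at (348,164), the vial cap at (332,272) and the weight at (419,274).

```bash
python3 -W ignore - <<'E'
from h import *
W=np.load("w3.npz");W=dict(intrinsics=W["K"],world_from_camera=W["T"])
for k,z,a in (("green",.008,(350,100)),("grey",.008,(348,164)),("vial",.056,(332,273)),("weight",.028,(420,273))): print(k,ray(W,a,z).round(4))
E
cat > t3.py <<'E'
from h import *
m=(.480,.397)
movep([*m,.20],down(0)); move_l([*m,.06],.12); print(move_l([*m,.026],.04,max_force=12))
o=observe();print(o["eef_pos"].round(4),o["ft_force"].round(1))
gripper_to(.068); move_l([*m,.22],.12)
movep([.40,.30,.25],down(0)); snap("wrist","w4",(280,40,420,360),2); print(observe()["time_s"])
E
python3 -W ignore t3.py
```

```text
green [0.4846 0.3972]
grey [0.4866 0.3218]
vial [0.4643 0.1967]
weight [0.5844 0.1828]
False
[0.4802 0.3972 0.0263] [ 0.1  0.3 -1.1]
23.7417
```

View pics/w4_c.png

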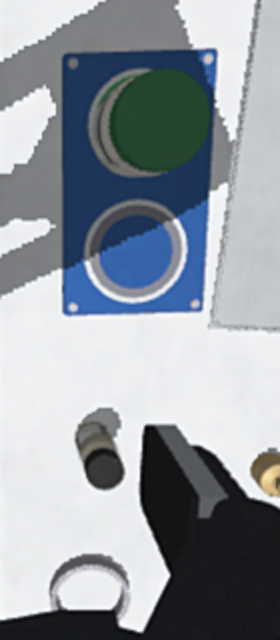

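```bash
python3 -W ignore - <<'E'
from h import *
W=np.load("w4.npz");W=dict(intrinsics=W["K"],world_from_camera=W["T"]);S=get_calibration("scene")
f=lambda u,v:(280+u/2,40+v/2)
for k,z,a in (("gl",.075,(160,120)),("grey",.008,(136,251)),("vialcap",.056,(103,471)),("vialbase",.0,(94,428)),("ringtop",.012,(91,592)),("weight base",.0,(276,464))): print(k,ray(W,f(*a),z).round(4))
for k,z,a in (("knob",.03,(128,392)),("shoulder",.018,(128,405)),("base",0,(128,432)),("vialcap",.056,(250,480))): print(k,ray(S,(220+a[0]/4,150+a[1]/4),z).round(4))
E
```

```text
gl [0.4796 0.3925]
grey [0.4867 0.3209]
vialcap [0.4638 0.1943]
vialbase [0.4667 0.1985]
ringtop [0.4678 0.0761]
weight base [0.5955 0.1713]
knob [0.582 0.171]
shoulder [0.5853 0.1685]
base [0.5849 0.1691]
vialcap [0.4614 0.193 ]
```

```bash
cat > t4.py <<'E'
from h import *
o=observe();T=get_calibration("wrist")["world_from_camera"];print("cam-tcp",T[:3,3]-o["eef_pos"])
movep([.50,.06,.20],down(0)); snap("wrist","w5")
gripper_to(.070,40)
r=(.465,.073)
movep([*r,.10],down(0)); move_l([*r,.02],.1)
print(move_l([*r,-.012],.02,max_force=4)); o=observe();print(o["eef_pos"].round(4),o["ft_force"].round(1),o["time_s"])
E
python3 -W ignore t4.py
```

```text
cam-tcp [4.65004443e-05 6.53325985e-02 1.43119943e-01]
True
[ 0.465   0.073  -0.0077] [-2.4 -0.5  7. ] 27.75
```

View pics/w5.png

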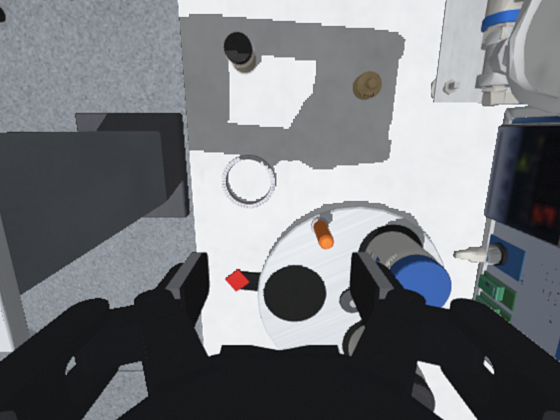

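Weight at (368,84), vial cap (238,44) and ring (249,180) in this closer wrist view. The tips touched the bench at TCP z=-0.008. I'll raise slightly and grip the ring.

```bash
cat > t5.py <<'E'
from h import *
W=np.load("w5.npz");W=dict(intrinsics=W["K"],world_from_camera=W["T"])
for k,z,a in (("ringtop",.012,(249,180)),("weight",.028,(369,86)),("vialcap",.056,(239,46)),("post",.075,(326,242))): print(k,ray(W,a,z).round(4))
r=(.465,.073)
move_l([*r,-.003],.02); gripper_to(.045,40); o=observe();print(o["opening"],o["ft_force"].round(1))
move_l([*r,.15],.12);o=observe();print(o["opening"],o["ft_force"].round(1))
m=(.483,.321)
movep([*m,.15],down(0)); snap("side","d5"); move_l([*m,.03],.12)
print(move_l([*m,.006],.02,max_force=6));o=observe();print(o["eef_pos"].round(4),o["ft_force"].round(1))
gripper_to(.072); move_l([*m,.20],.12); 
movep([.42,.26,.22],down(0)); snap("wrist","w6",(260,20,420,300),2); print(observe()["time_s"])
E
python3 -W ignore t5.py
```

```text
ringtop [0.4676 0.0723]
weight [0.5863 0.1659]
vialcap [0.4662 0.1938]
post [0.544  0.0246]
0.05672538428128734 [-0.4 -0.8  4.4]
0.05623525816589282 [ 0.  -0.9 -1. ]
False
[0.4831 0.3211 0.0062] [-0.2  0.6 -0.8]
35.9583
```

View pics/w6_c.png

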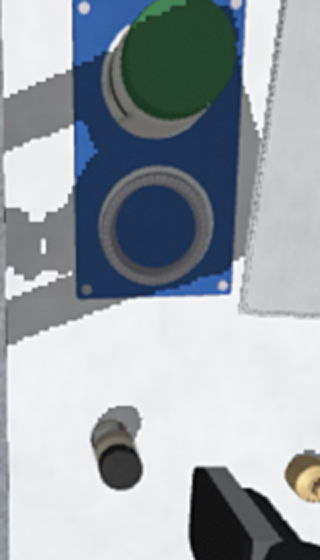

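The ring sits concentric on the grey mark and the jar stands on the green one. Next: vial, then weight.

```bash
cat > t6.py <<'E'
from h import *
def pick(p,a,zt,op,z2=.18,f=30,stop=None):
    gripper_to(op,f); movep([*p,.16],down(a)); move_l([*p,zt+.03],.12); print("hit",move_l([*p,zt],.04,max_force=stop or 15))
    gripper_to(.01,f); o=observe();print("grip",o["opening"],o["eef_pos"].round(4),o["ft_force"].round(1))
    move_l([*p,z2],.12);o=observe();print("lift",o["opening"],o["ft_force"].round(1)); 
def place(p,a,zt,op):
    movep([*p,.18],down(a)); move_l([*p,zt+.03],.12); print("hit",move_l([*p,zt],.03,max_force=8));o=observe();print(o["eef_pos"].round(4),o["ft_force"].round(1))
    gripper_to(op); move_l([*p,.2],.12)
pick((.464,.195),0,.015,.048)
place((.471,-.274),12,.0242,.045)
pick((.585,.169),90,.003,.048,f=40)
snap("side","d6");snap("scene","s6")
print(observe()["time_s"])
E
python3 -W ignore t6.py
```

```text
hit False
grip 0.02520878867451437 [0.4643 0.1951 0.0155] [-0.3  0.5  3. ]
lift 0.025319033538828795 [ 0.3  0.  -0.7]
hit False
[ 0.4712 -0.2741  0.0244] [-0.4 -0.3  0.5]
hit False
grip 0.022889363927990115 [0.5854 0.1691 0.0036] [-0.4 -0.   2.4]
lift 0.022928036534612454 [ 0.  -0.1 -1. ]
52.7333
```

View pics/s6.png

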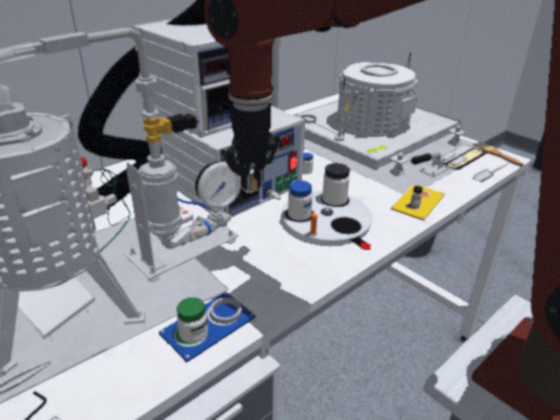

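The vial stands on the yellow board at (418,196), the kit on the blue board stands, and the weight is in the gripper. Placing the weight, then checking both boards from above.

```bash
cat > t7.py <<'E'
from h import *
p=(.487,-.3465)
movep([*p,.18],down(12)); move_l([*p,.04],.12); print(move_l([*p,.0125],.03,max_force=8));o=observe();print(o["eef_pos"].round(4),o["ft_force"].round(1))
gripper_to(.045); move_l([*p,.2],.12)
movep([.47,-.36,.22],down(12)); snap("wrist","w7")
movep([.47,.28,.25],down(0)); snap("wrist","w8")
movep([.42,.05,.30],down(0)); snap("scene","s8"); print(observe()["time_s"])
a=cv2.imread("pics/w7.png")[0:300,180:460];b=cv2.imread("pics/w8.png")[0:300,180:460]
cv2.imwrite("pics/c78.png",cv2.resize(np.hstack([a,b]),None,fx=1.42,fy=1.42,interpolation=cv2.INTER_CUBIC))
E
python3 -W ignore t7.py
```

```text
False
[ 0.4872 -0.3467  0.0127] [ 0.1  0.1 -1.6]
62.7083
```

View pics/c78.png

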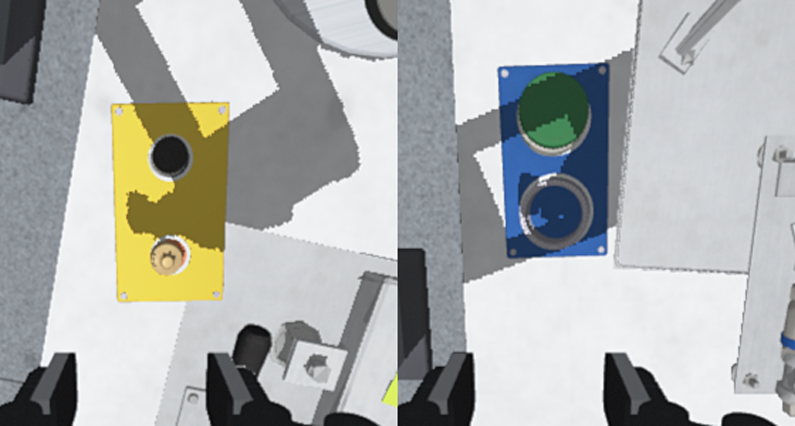

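```bash
python3 -W ignore - <<'E'
from h import *
for n,off,sc,it in (("w7",0,[(119,111),(221,111),(217,295),(125,296)],[((171,155),.064),((167,261),.038)]),("w8",397.6,[(505,72),(602,70),(600,251),(512,252)],[((555,107),.075),((556,211),.02)])):
    W=np.load(n+".npz");W=dict(intrinsics=W["K"],world_from_camera=W["T"])
    f=lambda a:(180+(a[0]-off)/1.42,a[1]/1.42)
    P=np.array([ray(W,f(a),.008) for a in sc]);c=P.mean(0);y=(P[0]+P[1]-P[2]-P[3]);y/=np.linalg.norm(y);x=np.array([y[1],-y[0]])
    print(n,c.round(4),[( (ray(W,f(a),z)-c)@x*1000, (ray(W,f(a),z)-c)@y*1000) for a,z in it])
E
```

```text
w7 [ 0.4843 -0.3119] [(np.float64(-3.2496665761433534), np.float64(37.455778474986694)), (np.float64(-4.887712659911232), np.float64(-37.299293940275895))]
w8 [0.4845 0.3583] [(np.float64(-1.7949465760039074), np.float64(35.741713914999636)), (np.float64(0.03807853061017568), np.float64(-36.68755507908916))]
```

Run:
```python
import cv2
a=cv2.imread("pics/s8.png")[130:360,150:450]; cv2.imwrite("pics/s8c.png",cv2.resize(a,None,fx=2.6,fy=2.6,interpolation=cv2.INTER_CUBIC))
```

```text
(no output)
```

View pics/s8c.png

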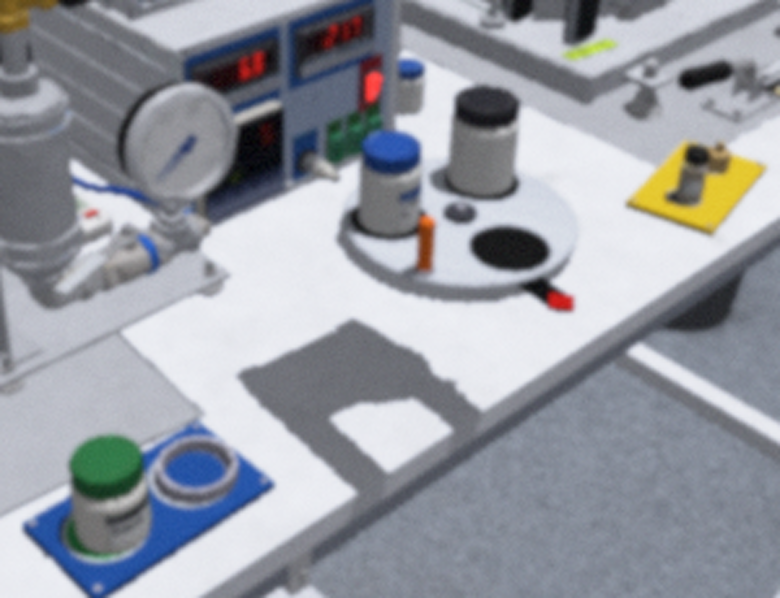

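All four items are within 5 mm of their marks and upright, and the other two jars stand on the carousel. Handing in.

```bash
python3 -c "
from plant import *
job_done(); print(observe()['time_s'])"
```

```text
the job is handed in; nothing more can be done
the job is handed in; nothing more can be done
```

The job is done and handed in at about 63 s of the 144 s allowed.

**What I did:**
- **Carousel:** I turned it about 70° by its post, with the fingers loosely round it. The green-lidded jar, still in its bay and not held, came to about 0 mm sideways of the pointer.
- **Blue board:** I lifted the green-lidded jar onto the green mark and laid the steel ring on the grey mark.
- **Yellow board:** I stood the vial on the black mark and the weight on the copper mark.

**Last checks:** the wrist camera gave these offsets from the mark centres, in each board's axes (12 mm allowed):

| Item | x (mm) | y (mm) |
|---|---|---|
| Green-lidded jar | -2 | -2 |
| Steel ring | 0 | +1 |
| Vial | -3 | -1 |
| Brass weight | -5 | +1 |

The final scene picture shows everything upright and released, the blue- and black-lidded jars standing in their bays, and the arm clear.

**What disagreed:**
- **Descent onto the post:** it stopped early at the 8 N limit, with almost no force left on the tool afterwards. The turn still came out right.
- **Weight position:** one wrist reading was about 10 mm off the others. I left it out, and the grasp was good.
- **Jar on the green mark:** an earlier, rougher look put it about 5 mm off in each axis; the closer final look gave 2 mm.

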